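# Measure a test bar in a ratchet thickness gauge

### The job

Slide the aluminium test bar into the channel of the bench thickness gauge, gently, until its end rests against the brass back stop. Then turn the black ratchet knob on top of the gauge clockwise until the spindle has come down on the bar and the knob slips with a click; stop after one or two clicks and let go, leaving the bar clamped against the stop and the other things on the bench where they are.

Things in the scene. Friction and masses are not known exactly. Their poses are not given: they have to be found in the camera images.
- gauge: Grey bench thickness gauge, fixed, 150 (x) x 90 (y) x 157 mm high with knob. Origin on the bench under the spindle and knob axis; x points from the open front to the column at the back, z up. Its base is 14 mm high. The grey head (36 mm wide, x -18 to +59, z 84 to 108 mm) overhangs the back of the channel; a fixed sleeve 19 mm across reaches down to z = 75 mm round the spindle
- home_mark (a point): Point fixed on the gauge, axes as the gauge: where the centre of the bar (half-way up) lies when the bar lies on the stage with its end against the stop (44 mm in front of the knob axis, 54 mm above the bench)
- back_stop: Brass block, 8 x 38 x 14 mm, fixed on the stage at the back end of the channel; origin under its centre. The bar must not be rammed into it (under 20 N)
- specimen_center (a point): Centre (half-way up) of the loose flat aluminium dog-bone test bar, 120 mm long (its x axis), 8 mm thick (z), about 60 g: two end tabs 34 mm long and 24 mm wide, a waist 13 mm wide between; tab centres 43 mm either side of the centre. The same either way round. It starts flat on the bench. Seated, 42 mm of it overhang the stage's front
- specimen: The same bar; origin at the centre of its underside, axes the same
- knob_grip (a point): On the axis of the black round knob, 36 mm across, from 123.5 to 157.5 mm above the bench, at the height to grip it (143.5 mm). It turns about the vertical at constant height. A steel thimble (31 mm across) below turns with it and drives the spindle down 2.4 mm per rad clockwise from above (about 0.06 N m), 1 to 2.5 rad until it meets the bar; it stays where it is left
- ratchet_knob (a joint): Slip of the knob on the thimble, rad: 0 at the start, grows clockwise from above, +0.785 with each click. It stays near 0 while the spindle runs freely; once the spindle bears on the bar the thimble stalls, the torque rises to about 0.1 N m and the knob snaps over to the next click
- spindle: Steel spindle under the head, 11 mm across; origin at the centre of its lower end, which starts 2.6 to 6 mm above the top of a seated bar. Presses on the bar with some 10 to 25 N when the ratchet has clicked
- mug: Orange mug standing on the right of the bench, 101 mm high; origin under its centre. Leave alone
- tape_roll: Roll of tan tape lying on the right of the bench, 104 mm across, 25 mm high. Leave alone
- lab_book: White spiral notebook lying near the front edge, 210 x 152 x 14 mm. Leave alone
- stage_front (a point): Middle of the front edge of the steel stage's top, 62 mm in front of the knob axis, 50 mm above the bench, axes as the gauge. The stage, 52 mm wide, runs 78 mm back from here to the stop. Two side rails 6 mm high make a channel on it, 27 mm wide for the last 38 mm; before that a mouth flares to about 46 mm, beginning 16 mm behind this point
Not all that is in view belongs to the job. Of the things shaped like the specimen, the aluminium one is meant.

How it is judged (in metres and radians):
On the way, in this order (a step that is already met when the one before it is completed fails the run):
1. the bar lies in the channel, its end within 1.5 mm of the back stop (x of specimen_center in the frame of home_mark above -0.0015 m and distance between specimen_center and home_mark below 0.004 m and value of joint ratchet_knob below 0.4 rad), for 0.2 s.
2. the knob has slipped over at least one click with the spindle pressing on the bar (value of joint ratchet_knob above 0.6 rad and contact force between spindle and specimen above 4 N), for 0.1 s.
At the end, for the whole second after the job is handed in: The bar lies in the channel with its end within 2 mm of the back stop, the spindle presses on it with more than 4 N, the knob has slipped one or two clicks (0.6 to 2.0 rad), and all is at rest and let go (all of step 2 and x of specimen_center in the frame of home_mark above -0.002 m and distance between specimen_center and home_mark below 0.004 m and angle between the x axis of specimen and the x axis of gauge, either way round below 0.08 rad and value of joint ratchet_knob below 2 rad and linear speed of specimen below 0.02 m/s); the robot touches nothing.
It fails at once if the bar is rammed into the back stop with more than 20 N (contact force between specimen and back_stop above 20 N).
It fails at once if the ratchet is clicked on to a third click, or turned backwards by a click (value of joint ratchet_knob above 2.2 rad or value of joint ratchet_knob below -0.6 rad).
It fails at once if mug, tape roll or notebook moved more than 30 mm (distance of any of mug, tape_roll, lab_book from where it was at the start of the episode above 0.03 m).
It also fails if it takes over 72 s, if anything falls off the work surface, if the arm or the gripper's body presses on something with over 40 N, if the wrist force passes 120 N, or if a joint passes its speed limit or range.

### The arm

A 6-joint arm with a two-finger parallel gripper is mounted at the origin on a cart in front of the work surface, level with it; the furniture and walls round the work are solid. World frame = base frame: x ahead of the robot, y to its left, z up, the work surface at z = 0. Lengths are in m, angles in degrees, forces in N, time in s.
With the tool pointing down it reaches from about 0.4 to 0.825 m from the base axis. Payload 7 kg.
Tool frame: the origin (TCP) lies midway between the tips of the shut fingers; the grasp point (between the pads) lies 19 mm behind it (ctrl.hold_point_z is the distance from the TCP to the grasp point, in m); z points along the fingers, x is the direction in which the jaws open and shut, and the axes are right-handed (so a half turn about z gives the same grasp; the last joint's range is limited). The gripper opens to 88 mm and grips with 3 to 60 N. Pads are 19 mm wide; open, the fingers measure 130 mm over their backs; the gripper's body (78 mm by 193 mm) begins 47 mm behind the grasp point.
Start: joints at [16.507, 20.546, 0.682, 0, -70.136, -16.507], TCP at [0.675, -0, 0.227] pointing down, gripper open.
Joint ranges: [-176.03, 176.03], [-82.01, 121.73], [-58.28, 71.71], [-173.87, 95.51], [-174.79, -0.11], [-173.66, 173.66]. Speed limits (degrees/s): [136.94, 136.94, 172.46, 180, 180, 180].

### API

Orientations are given as [roll, pitch, yaw] about the fixed x, y, z axes, in that order (R = Rz(yaw) Ry(pitch) Rx(roll)).
In Python, from plant import ctrl gives the robot as it stands.
- The arm moves only by the tool apply_moves, never from a script. Its argument "motion" is a list of rows, each a list of 2 entries, a list of its own where there are three numbers: the shift along the world's x, y, z in cm, then the turn about the world's z in degrees. In form: [[[tx, ty, tz], roll], ...]. A call has 1 to 10 rows; each row is the pose to reach, as a shift and turn from the pose commanded when the call began; what a row does not reach only later rows make up. A row lasts 1/10 s, in which the tool goes at most 50 mm and 8.59 degrees, less where a joint would pass 70% of its speed; a pose out of reach is approached as far as the arm can. A call with a gripper value outside its range is refused whole. "hand" is the finger opening in cm, from 0 to 8.76, set as the call begins (left out, the last holds). The fingers move at their own pace and stop on an object; the grip force is fixed at half the most. Time passes only in rows, so rows that repeat a pose let the fingers close. It gives the time, the measured TCP pose, the force and the opening at its end, in the units of the state.
- ctrl.get_obs(): the state, without advancing time (a new reading comes with each control period).
- ctrl.snapshot(name): name is "scene" or "side" or "wrist"; returns (picture, depth): 420x560x3 uint8, blue, green, red; 420x560 float32, m along the optical axis (not along the pixel's ray), 0 where there is no reading.
- ctrl.camera_model(name): a dict with "fx", "fy", "cx", "cy" (pixels), "cam_to_world" (4x4, takes a point from camera to world coordinates); the wrist camera has in their place "tool_from_camera" (4x4, takes a point from camera to tool coordinates, whose origin is the TCP and whose axes are the tool frame's). Camera axes: x right, y down, z forward; pixel columns grow to the right and rows downward; lengths in m; the calibration is good to about 2 mm. A picture is of the moment at which its call begins: read the wrist's pose just before it. camera_model takes no time and is no camera call.
- ctrl.close_job(): hands the job in, once; it reports no verdict.
The state is a dict: "clock": time; "joint_pos": joint angles; "qvel": joint speeds; "tau": joint torques, N m; "tool_pos": TCP position; "orientation": TCP orientation; "force": force on the tool from outside, world axes, zero at the start; "moment": the same for the moment, N m; "opening": finger opening in m.
Only numpy, scipy, OpenCV 4.12 (cv2) and the standard library are available. Lean on these libraries where they do the work, as an engineer would, in place of code of your own. Each camera call takes 0.05 s, during which the arm holds its last target.

## Working session

There is one attempt and no reset: what is moved stays moved. The work goes in short steps, Python scripts to look and compute and a tool call to move; the robot and the scene stay as the last step left them, time stands still between calls to the robot, and variables do not carry over. Pictures are saved under pics/ and viewed, and the job is handed in when it is done.

Besides the shell and the picture viewer there is one more tool, called after "Emit:" as name([rows], argument=value, ...), one row to a line, values as JSON. apply_moves: Moves the arm, as the interface text tells. Its arguments: {"type":"object","properties":{"motion":{"type":"array"},"hand":{"type":"number"}},"required":["motion"]}

```bash
mkdir -p pics; ls; python3 - <<'E'
from plant import ctrl
import cv2,numpy as np
o=ctrl.get_obs();print(o)
for n in("scene","side","wrist"):
    p,d=ctrl.snapshot(n);cv2.imwrite(f"pics/{n}0.png",p);np.save(f"pics/{n}0.npy",d)
    m=ctrl.camera_model(n);print(n,m)
E
```

```text
pics
{'clock': 0.0, 'joint_pos': array([ 1.65067460e+01,  2.05919114e+01,  6.33774569e-01, -1.92979854e-02,
       -7.01375335e+01, -1.65061316e+01]), 'qvel': array([-0.03989235, -0.01678852, -0.00793294,  0.04298196,  0.01920488,
        0.05411442]), 'tau': array([-8.00930356e-04, -5.82726967e+01,  2.93058443e+01,  6.99745238e+00,
        6.93249181e-03, -2.06530804e-04]), 'tool_pos': array([ 6.74501560e-01, -3.68148741e-05,  2.25619923e-01]), 'orientation': array([-1.79990210e+02, -9.68823305e-02,  1.79994034e+02]), 'force': array([-1.37029331,  0.4452609 ,  1.07676141]), 'moment': array([ 0.05975016,  0.01746152, -0.02868483]), 'opening': 0.08760401618765189}
scene {'fx': 420.5909654573166, 'fy': 420.5909654573166, 'cx': 278.6808140999705, 'cy': 207.43670891214055, 'cam_to_world': array([[ 0.79832889, -0.37344317,  0.47245231,  0.10244838],
       [-0.60193259, -0.51912009,  0.60678785, -0.59016954],
       [ 0.0186587 , -0.76880071, -0.63921618,  0.67670694],
       [ 0.        ,  0.        ,  0.        ,  1.        ]])}
side {'fx': 481.3130578925022, 'fy': 481.3130578925022, 'cx': 281.3953970328931, 'cy': 211.2438695692923, 'cam_to_world': array([[-0.98886091, -0.08301186,  0.12354402,  0.390222  ],
       [-0.14865136,  0.50874154, -0.84798869,  0.88921239],
       [ 0.00754114, -0.85690786, -0.51541445,  0.69974196],
       [ 0.        ,  0.        ,  0.        ,  1.        ]])}
wrist {'fx': 297.75305232706467, 'fy': 297.75305232706467, 'cx': 283.4749318365834, 'cy': 203.66350977465777, 'tool_from_camera': array([[ 9.99999783e-01,  3.28273767e-04,  5.70513018e-04,
        -7.27734600e-04],
       [-4.69389656e-04,  9.63286904e-01,  2.68473687e-01,
        -7.22818858e-02],
       [-4.61434850e-04, -2.68473897e-01,  9.63286849e-01,
        -1.58313682e-01],
       [ 0.00000000e+00,  0.00000000e+00,  0.00000000e+00,
         1.00000000e+00]])}
```

View pics/scene0.png

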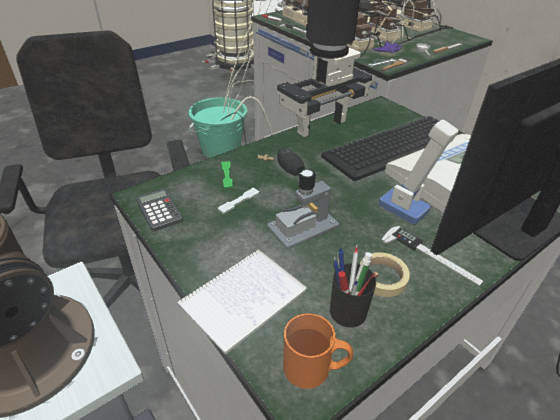

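View pics/side0.png

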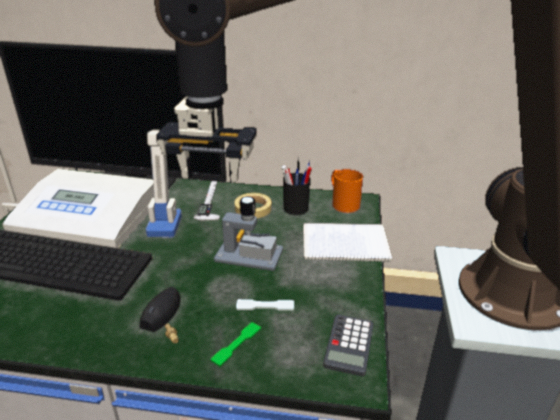

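View pics/wrist0.png

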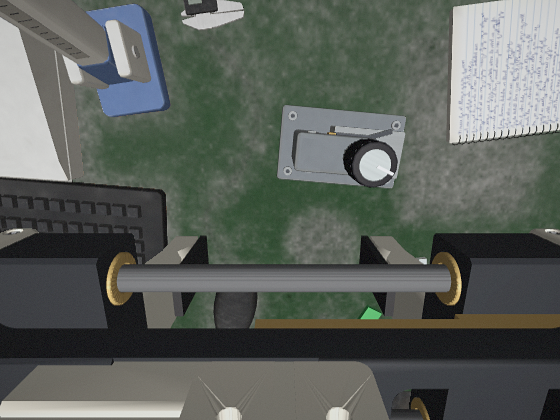

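```bash
python3 - <<'E'
import cv2,numpy as np
a=cv2.imread('pics/scene0.png')[150:260,200:350];b=cv2.imread('pics/side0.png')[180:290,200:300];c=cv2.imread('pics/wrist0.png')[90:200,265:415]
for n,i,f in(('a',a,5),('b',b,5.4),('c',c,5)):
    cv2.imwrite(f'pics/crop_{n}0.png',cv2.resize(i,None,fx=f,fy=f,interpolation=cv2.INTER_CUBIC))
E
```

```text
(no output)
```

View pics/crop_a0.png

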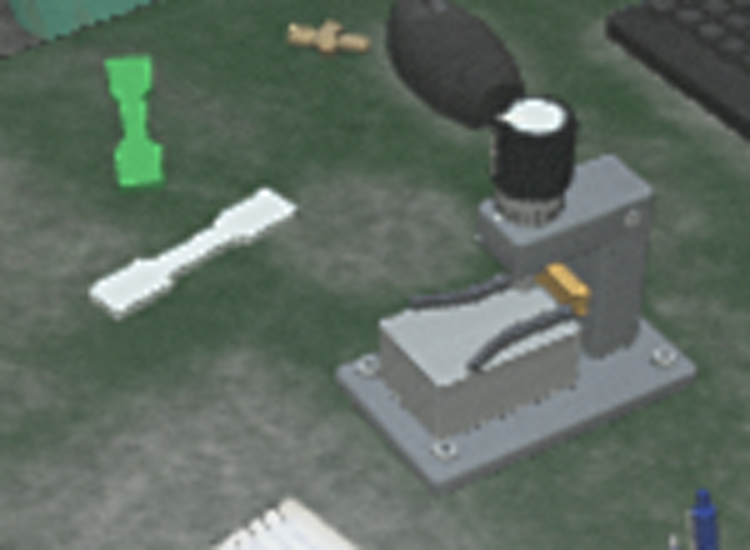

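View pics/crop_b0.png

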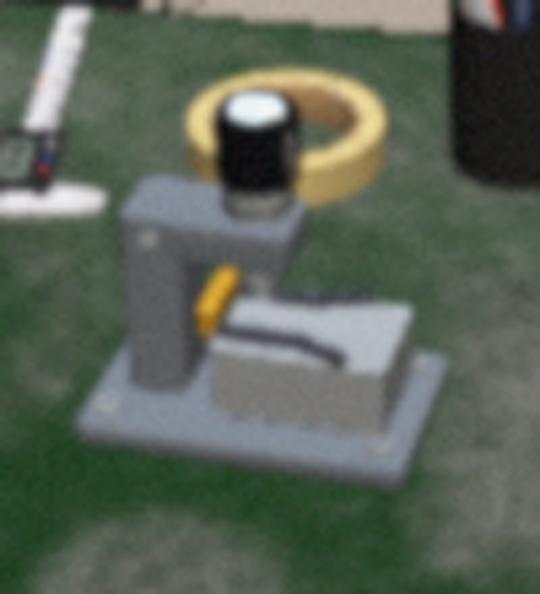

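View pics/crop_c0.png

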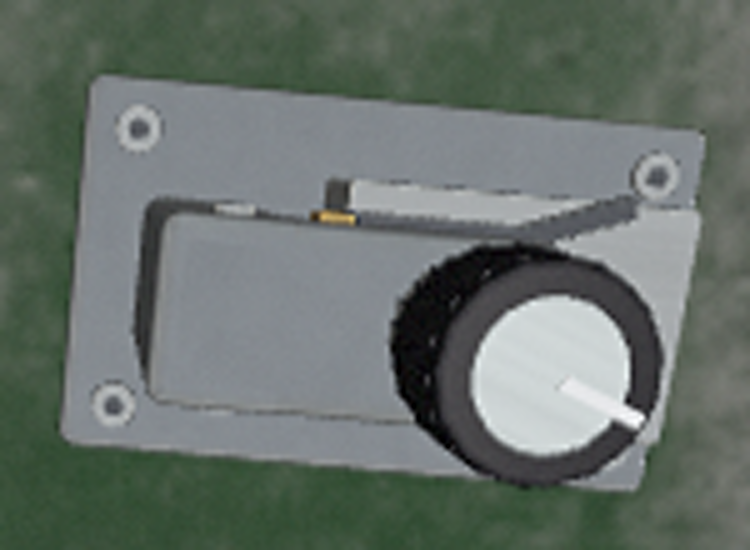

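```bash
cat > h.py <<'E'
import numpy as np,cv2
from plant import ctrl
from scipy.spatial.transform import Rotation as Rn
def T(name,o=None):
    m=ctrl.camera_model(name)
    if name=="wrist":
        t=np.eye(4);t[:3,:3]=Rn.from_euler('xyz',o['orientation'],degrees=True).as_matrix();t[:3,3]=o['tool_pos']
        return m,t@m["tool_from_camera"]
    return m,m["cam_to_world"]
def ray(name,u,v,z,o=None):
    m,t=T(name,o);d=t[:3,:3]@np.array([(u-m['cx'])/m['fx'],(v-m['cy'])/m['fy'],1.])
    return t[:3,3]+d*(z-t[2,3])/d[2]
def proj(name,p,o=None):
    m,t=T(name,o);c=np.linalg.inv(t)@np.append(p,1);return m['fx']*c[0]/c[2]+m['cx'],m['fy']*c[1]/c[2]+m['cy']
def snap(name,tag):
    o=ctrl.get_obs();p,d=ctrl.snapshot(name);cv2.imwrite(f'pics/{tag}.png',p);return o,p,d
def comp(mask,u,v):
    n,l,s,c=cv2.connectedComponentsWithStats(mask.astype(np.uint8)*1)
    k=l[v,u]
    return l==k,c[k],s[k]
E
python3 - <<'E'
from h import *
o=ctrl.get_obs();print(o['clock'])
I={n:cv2.imread(f'pics/{n}0.png') for n in('scene','side','wrist')}
cs=[(283.6,105),(406,116),(393,188),(277.6,178)]
P=[ray('wrist',u,v,.014,o) for u,v in cs]
for p in P:print(p.round(4))
print('yaw',np.degrees(np.arctan2(*(P[0]-P[1])[1::-1])),np.degrees(np.arctan2(*(P[3]-P[2])[1::-1])),'w',np.linalg.norm(P[0]-P[3]),'L',np.linalg.norm(P[0]-P[1]))
for n,(u,v) in dict(scene=(307,174),side=(247,201),wrist=(372,162)).items():
    m,c,s=comp(I[n].min(2)>150,u,v);print(n,c,s,ray(n,*c,.1575,o).round(4))
for n,(u,v) in dict(scene=(239,199),side=(265,305)).items():
    m,c,s=comp(I[n].min(2)>130,u,v);ys,xs=np.nonzero(m)
    W=np.array([ray(n,x,y,.007)[:2] for x,y in zip(xs,ys)])
    r=cv2.minAreaRect((W*1000).astype(np.float32));print(n,s,r,W.mean(0))
    e=np.linalg.eigh(np.cov(W.T))[1][:,1];print('ang',np.degrees(np.arctan2(e[1],e[0])))
E
```

```text
0.15
[ 0.6748 -0.0902  0.014 ]
[ 0.5287 -0.0778  0.014 ]
[0.5355 0.0101 0.014 ]
[ 0.6823 -0.0028  0.014 ]
yaw -4.854867335573106 -5.018607070418463 w 0.08775727203729332 L 0.14662107167460367
scene [306.60344828 172.77586207] [300 170  13   7  58] [ 0.605  -0.0394  0.1575]
side [246.87037037 199.40740741] [242 197  11   6  54] [ 0.6055 -0.042   0.1575]
wrist [381.50758853 158.19392917] [ 359  131   46   50 1186] [ 0.6008 -0.045   0.1575]
scene [218 188  41  26 284] ((533.5687255859375, 130.49948120117188), (123.8563461303711, 27.977439880371094), 7.9776530265808105) [0.5315424  0.13024324]
ang -171.91454811898197
side [236 299  58  12 524] ((535.109130859375, 132.39584350585938), (121.05636596679688, 31.848356246948242), 7.483415603637695) [0.5356328 0.1321199]
ang -172.1381962410192
```

Emit:
apply_moves([
  [[-2,1.5,0],8],
  [[-4,3,0],16],
  [[-6,4,0],24],
  [[-8,5.5,0],32],
  [[-10,7,-0.5],40],
  [[-12,8.5,-1],48],
  [[-14,10,-1.5],56],
  [[-16,11,-2],64],
  [[-17.5,12,-2.5],72],
  [[-18.4,12.6,-3],80],
])

```text
clock: 1.15
tool_pos: [0.4898, 0.1264, 0.1964]
orientation: [180.0, 0.0, -99.6]
force: [-0.1, 0.2, 0.5]
opening: 0.0877
```

Emit:
apply_moves([
  [[0,0,0],8],
  [[0,0,-1],16],
  [[0,0,-2],18],
  [[0,0,-2],18],
  [[0,0,-2],18],
])

```text
clock: 1.65
tool_pos: [0.4909, 0.1259, 0.1766]
orientation: [180.0, -0.0, -82.1]
force: [0.1, 0.2, 0.5]
opening: 0.0877
```

```bash
python3 - <<'E'
from h import *
o,p,d=snap('wrist','w1');print(o['clock'],o['tool_pos'],o['orientation'],o['joint_pos'],o['force'])
import json;json.dump({k:np.array(v).tolist() for k,v in o.items()},open('o1.json','w'))
E
```

```text
1.65 [0.49094376 0.12589068 0.1766027 ] [ 1.79977633e+02 -2.05257620e-02 -8.20776543e+01] [ 3.66247015e+01  7.01098258e+00 -2.43517092e+01  8.50139792e-03
 -5.86667852e+01  6.12932175e+01] [0.10921595 0.23211431 0.470156  ]
```

View pics/w1.png

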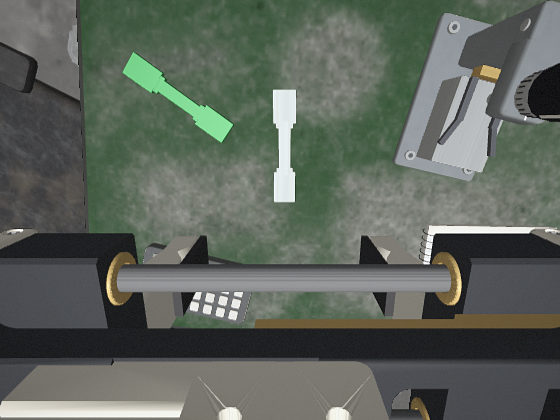

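```bash
python3 - <<'E'
from h import *
import json
o=json.load(open('o1.json'));I=cv2.imread('pics/w1.png')
m,c,s=comp(I.min(2)>150,285,145);print(s)
ys,xs=np.nonzero(m)
W=np.array([ray('wrist',x,y,.008,o)[:2] for x,y in zip(xs,ys)])*1000
r=cv2.minAreaRect(W.astype(np.float32));print(r,W.mean(0))
e=np.linalg.eigh(np.cov(W.T))[1][:,1];print('ang',np.degrees(np.arctan2(e[1],e[0])))
k=m[180:200].sum(1);print(k)
a=np.radians(8)
print(r[0]-43*np.array([np.cos(a),np.sin(a)]))
E
```

```text
[ 273   89   23  113 2003]
((535.0755615234375, 131.29037475585938), (119.40486145019531, 23.292888641357422), 7.935182094573975) [538.41162691 131.68278111]
ang -172.06705811803482
[21 21 21 21 21 21 21 21 21 21 21 21 21 21 21 21 21 21 21 21]
[492.49403457 125.30593141]
```

Emit:
apply_moves([
  [[0.1,-0.1,-4],0],
  [[0.15,-0.1,-8],0],
  [[0.15,-0.1,-11],0],
  [[0.15,-0.1,-13],0],
  [[0.15,-0.1,-14.5],0],
  [[0.15,-0.1,-16],0],
  [[0.15,-0.1,-17],0],
  [[0.15,-0.1,-17.4],0],
  [[0.15,-0.1,-17.4],0],
  [[0.15,-0.1,-17.4],0],
])

```text
clock: 2.7
tool_pos: [0.493, 0.1252, 0.0032]
orientation: [-179.9, 0.0, -82.0]
force: [-0.0, 0.5, -0.4]
opening: 0.0881
```

Emit:
apply_moves([
  [[0,0,0],0],
  [[0,0,0],0],
  [[0,0,0],0],
  [[0,0,0],0],
  [[0,0,0],0],
  [[0,0,0],0],
  [[0,0,0],0],
  [[0,0,0],0],
], hand=2.0)

```text
clock: 3.5
tool_pos: [0.4925, 0.125, 0.0025]
orientation: [180.0, -0.0, -82.0]
force: [0.1, 0.5, 0.3]
opening: 0.0295
```

Emit:
apply_moves([
  [[0,0,0],0],
  [[0,0,0],0],
  [[0,0,0],0],
  [[0,0,0],0],
  [[0,0,0],0],
], hand=1.0)

```text
clock: 4.0
tool_pos: [0.4925, 0.125, 0.0025]
orientation: [180.0, -0.0, -82.0]
force: [0.3, 0.2, 0.3]
opening: 0.0231
```

Emit:
apply_moves([
  [[0,0,1],0],
  [[0,0,3],0],
  [[-1,-2,5],0],
  [[-2,-4,7],-2],
  [[-3,-6,8],-4],
  [[-3.8,-8,8],-6],
  [[-3.8,-10,8],-8],
  [[-3.8,-12,8],-10],
  [[-3.8,-14,8],-12],
  [[-3.8,-15.3,8],-12.9],
])

```text
clock: 5.0
tool_pos: [0.4543, -0.029, 0.0832]
orientation: [-180.0, 0.0, -95.0]
force: [-0.4, -0.6, -0.0]
opening: 0.0232
```

Emit:
apply_moves([
  [[0,0,0],0],
  [[0,0,0],0],
  [[0,0,0],0],
])

```text
clock: 5.3
tool_pos: [0.4547, -0.0276, 0.0827]
orientation: [-180.0, 0.0, -94.9]
force: [0.3, 0.6, 0.1]
opening: 0.0237
```

```bash
python3 - <<'E'
from h import *
o,p,d=snap('wrist','w2');print(o['clock'],o['tool_pos'],o['orientation'],o['joint_pos'],o['force'],o['opening'])
snap('scene','s2');snap('side','d2')
import json;json.dump({k:np.array(v).tolist() for k,v in o.items()},open('o2.json','w'))
np.save('w2d.npy',d)
for n,(u,v) in dict(s2=(285,205),d2=(260,245)).items():
    i=cv2.imread(f'pics/{n}.png');cv2.imwrite(f'pics/{n}c.png',cv2.resize(i[v-60:v+50,u-80:u+80],None,fx=4.5,fy=4.5,interpolation=cv2.INTER_CUBIC))
E
```

```text
5.3 [ 0.45467844 -0.02757783  0.08271647] [-1.79983091e+02  7.09175155e-03 -9.48566186e+01] [ 2.14318014e+01  8.63409820e+00 -3.72490640e+01  1.62431489e-03
 -4.40985371e+01  6.37104127e+01] [0.31437442 0.55933594 0.05267665] 0.023719483496218628
```

View pics/w2.png

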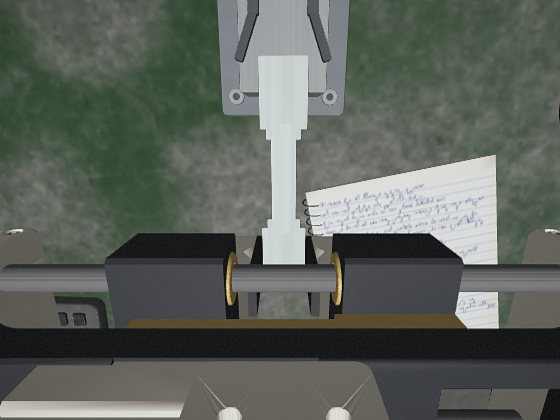

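View pics/s2c.png

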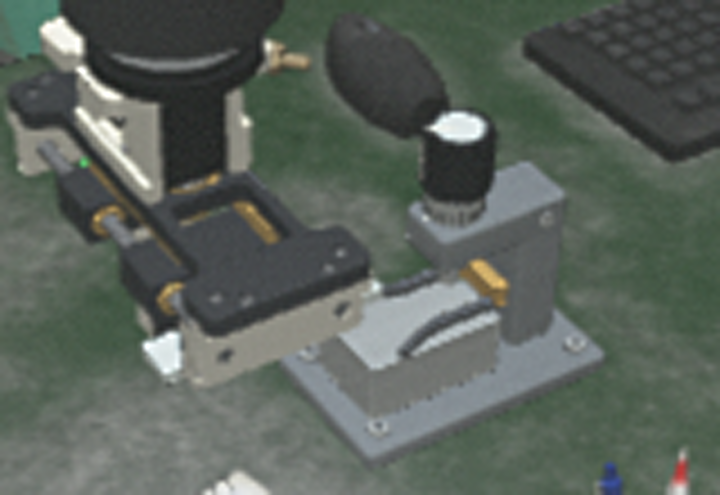

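View pics/d2c.png

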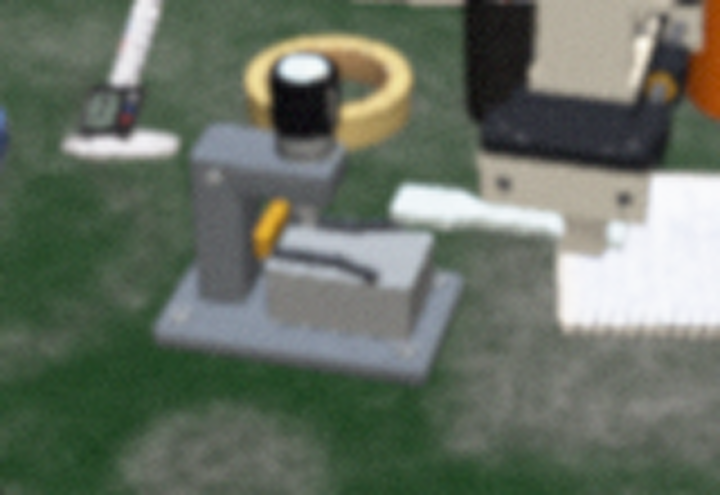

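```bash
python3 - <<'E'
from h import *
import json
o=json.load(open('o2.json'));d=np.load('w2d.npy');I=cv2.imread('pics/w2.png')
m,t=T('wrist',o)
for v in (62,75,90,110,125,160,190,210,222,232):
    u=283;z=float(np.median(d[v-1:v+2,u-4:u+5]));p=t@np.array([(u-m['cx'])/m['fx']*z,(v-m['cy'])/m['fy']*z,z,1]);print(v,p[:3].round(4))
cv2.imwrite('pics/w2c.png',cv2.resize(I[0:130,200:370],None,fx=4.5,fy=4.5,interpolation=cv2.INTER_CUBIC))
E
```

```text
62 [ 0.554  -0.0356  0.088 ]
75 [ 0.5483 -0.0352  0.0882]
90 [ 0.5416 -0.0346  0.0881]
110 [ 0.5325 -0.0338  0.0881]
125 [ 0.5254 -0.0332  0.0882]
160 [ 0.5081 -0.0317  0.088 ]
190 [ 0.4925 -0.0304  0.0883]
210 [ 0.4814 -0.0295  0.088 ]
222 [ 0.4748 -0.0289  0.0885]
232 [ 0.4689 -0.0284  0.0881]
```

View pics/w2c.png

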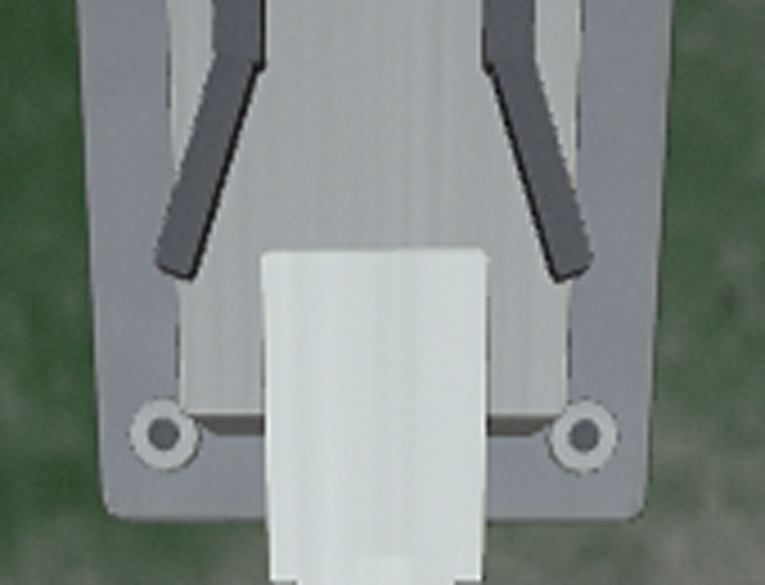

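```bash
python3 - <<'E'
from h import *
import json
o=json.load(open('o2.json'))
g=np.radians(-4.94);ex=np.array([np.cos(g),np.sin(g)]);ey=np.array([-ex[1],ex[0]])
def pr(n,x,y,z):
    p=ray('wrist',200+x/4.5,y/4.5,z,o);print(n,p.round(4),'gx,gy rel knob0',((p[:2]-[.605,-.041])@ex*1000).round(1),((p[:2]-[.605,-.041])@ey*1000).round(1))
pr('stageFL',187,414,.05);pr('stageFR',565,414,.05)
pr('stage edge left',174,160,.05);pr('stage edge R',573,290,.05)
pr('railtipL',193,278,.05);pr('railtipR',553,280,.05)
pr('kinkL',265,70,.056);pr('kinkR',483,72,.056);pr('endL',263,5,.056);pr('endR',483,5,.056)
pr('baseL',97,500,.014);pr('baseR',652,500,.014)
pr('baseLf',85,100,.014);pr('baseRf',668,100,.014);pr('basefront',375,520,.014)
pr('barL',263,255,.0882);pr('barR',488,255,.0882);pr('barend',375,250,.0882);pr('barL2',270,560,.0882);pr('barR2',485,560,.0882)
E
```

```text
stageFL [ 0.5461 -0.0099  0.05  ] gx,gy rel knob0 -61.3 26.0
stageFR [ 0.5419 -0.0603  0.05  ] gx,gy rel knob0 -61.2 -24.7
stage edge left [ 0.5766 -0.0119  0.05  ] gx,gy rel knob0 -30.8 26.5
stage edge R [ 0.557  -0.0621  0.05  ] gx,gy rel knob0 -46.0 -25.1
railtipL [ 0.5627 -0.0127  0.05  ] gx,gy rel knob0 -44.6 24.6
railtipR [ 0.5585 -0.0595  0.05  ] gx,gy rel knob0 -44.8 -22.5
kinkL [ 0.5839 -0.0249  0.056 ] gx,gy rel knob0 -22.4 14.2
kinkR [ 0.5814 -0.0513  0.056 ] gx,gy rel knob0 -22.6 -12.3
endL [ 0.5908 -0.0254  0.056 ] gx,gy rel knob0 -15.5 14.3
endR [ 0.5886 -0.0518  0.056 ] gx,gy rel knob0 -15.5 -12.2
baseL [0.5379 0.0107 0.014 ] gx,gy rel knob0 -71.3 45.7
baseR [ 0.5303 -0.0788  0.014 ] gx,gy rel knob0 -71.2 -44.1
baseLf [0.595  0.0045 0.014 ] gx,gy rel knob0 -13.9 44.4
baseRf [ 0.5876 -0.0829  0.014 ] gx,gy rel knob0 -13.7 -43.2
basefront [ 0.531  -0.0339  0.014 ] gx,gy rel knob0 -74.4 0.7
barL [ 0.5572 -0.0244  0.0882] gx,gy rel knob0 -49.1 12.4
barR [ 0.5552 -0.0477  0.0882] gx,gy rel knob0 -49.0 -11.0
barend [ 0.5567 -0.036   0.0882] gx,gy rel knob0 -48.6 0.8
barL2 [ 0.5266 -0.0219  0.0882] gx,gy rel knob0 -79.7 12.3
barR2 [ 0.5246 -0.0455  0.0882] gx,gy rel knob0 -79.7 -11.4
```

Emit:
apply_moves([
  [[0,0.02,-1],0],
  [[0,0.02,-2],0],
  [[0,0.02,-2.5],0],
  [[0,0.02,-2.8],0],
  [[0,0.02,-2.85],0],
  [[0,0.02,-2.85],0],
])

```text
clock: 6.05
tool_pos: [0.4545, -0.0278, 0.054]
orientation: [180.0, -0.0, -94.9]
force: [-0.2, 1.0, 0.1]
opening: 0.0232
```

Emit:
apply_moves([
  [[0.5,-0.04,0],0],
  [[1,-0.09,0],0],
  [[1.5,-0.13,0],0],
  [[2,-0.17,0],0],
  [[2.4,-0.21,0],0],
  [[2.8,-0.24,0],0],
  [[3,-0.26,0],0],
  [[3,-0.26,0],0],
  [[3,-0.26,0],0],
])

```text
clock: 6.95
tool_pos: [0.4843, -0.0305, 0.054]
orientation: [180.0, -0.0, -94.9]
force: [0.5, -0.7, -0.0]
opening: 0.0234
```

```bash
python3 - <<'E'
from h import *
o,p,d=snap('wrist','w3');print(o['clock'],o['tool_pos'],o['orientation'],o['force'],o['moment'])
cv2.imwrite('pics/w3c.png',cv2.resize(p[0:170,190:380],None,fx=3.5,fy=3.5,interpolation=cv2.INTER_CUBIC))
m,t=T('wrist',o)
for v in (30,60,100,160,200,222):
    u=283;z=float(np.median(d[v-1:v+2,u-4:u+5]));q=t@np.array([(u-m['cx'])/m['fx']*z,(v-m['cy'])/m['fy']*z,z,1]);print(v,q[:3].round(4))
E
```

```text
6.95 [ 0.48427123 -0.03047406  0.05397365] [ 1.79983733e+02 -2.66338529e-03 -9.49108832e+01] [ 0.47492936 -0.66869747 -0.01241541] [-0.12953442  0.07228545 -0.00857796]
30 [ 0.5877 -0.039   0.0948]
60 [ 0.5845 -0.0387  0.0587]
100 [ 0.5667 -0.0372  0.0593]
160 [ 0.5377 -0.0347  0.0593]
200 [ 0.5166 -0.0329  0.0594]
222 [ 0.5043 -0.0318  0.0595]
```

View pics/w3c.png

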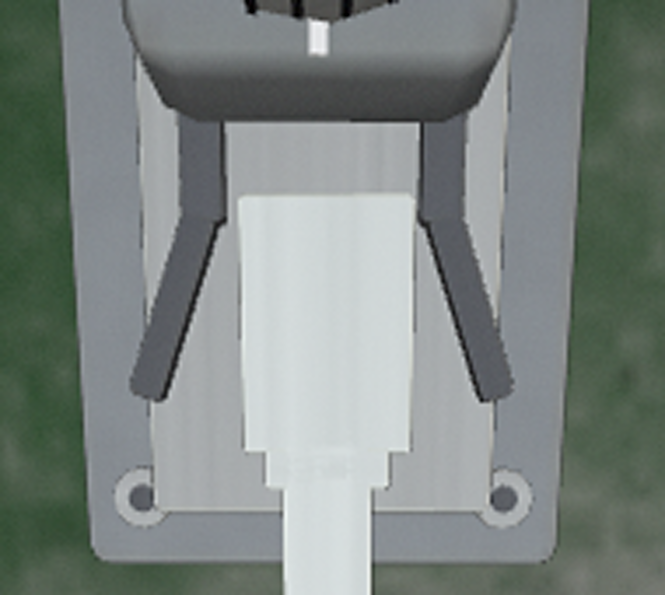

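Emit:
apply_moves([
  [[0,0.04,0],0],
  [[0.4,0,0],0],
  [[0.8,-0.03,0],0],
  [[1.2,-0.06,0],0],
  [[1.6,-0.1,0],0],
  [[2,-0.13,0],0],
  [[2.3,-0.16,0],0],
  [[2.5,-0.175,0],0],
  [[2.5,-0.175,0],0],
  [[2.5,-0.175,0],0],
])

```text
clock: 8.0
tool_pos: [0.5093, -0.0322, 0.054]
orientation: [180.0, -0.0, -94.9]
force: [-0.7, -0.3, 0.4]
opening: 0.0234
```

```bash
python3 - <<'E'
from h import *
o,p,d=snap('wrist','w4');print(o['clock'],o['tool_pos'],o['orientation'],o['force'],o['moment'])
cv2.imwrite('pics/w4c.png',cv2.resize(p[0:170,190:380],None,fx=3.5,fy=3.5,interpolation=cv2.INTER_CUBIC))
m,t=T('wrist',o)
for u,v in ((283,80),(283,110),(283,200),(283,222),(252,120),(314,120)):
    z=float(np.median(d[v-1:v+2,u-2:u+3]));q=t@np.array([(u-m['cx'])/m['fx']*z,(v-m['cy'])/m['fy']*z,z,1]);print(u,v,q[:3].round(4))
E
```

```text
8.0 [ 0.50933298 -0.03220715  0.05399197] [ 1.79986750e+02 -2.94131204e-03 -9.49064599e+01] [-0.74622608 -0.27589762  0.43489809] [-0.05315904  0.08622023  0.0270504 ]
283 80 [ 0.589  -0.0388  0.1571]
283 110 [ 0.5871 -0.0385  0.0592]
283 200 [ 0.5416 -0.0346  0.0591]
283 222 [ 0.5293 -0.0336  0.0593]
252 120 [ 0.5838 -0.0225  0.0556]
314 120 [ 0.5811 -0.0537  0.056 ]
```

View pics/w4c.png

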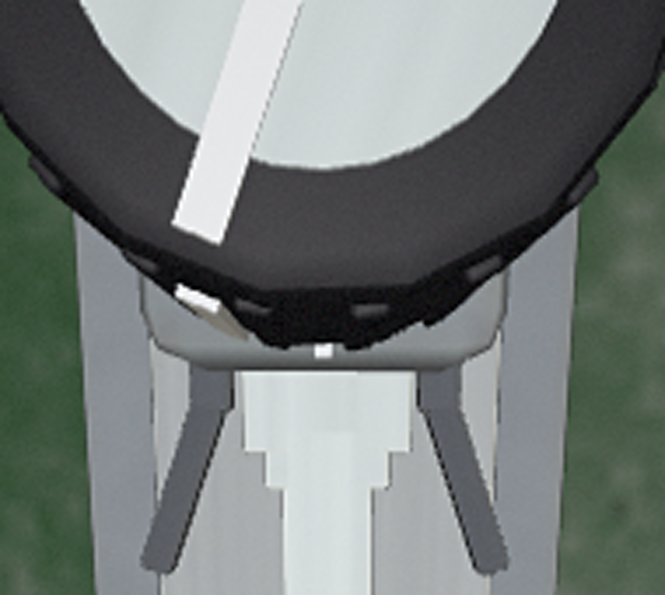

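Emit:
apply_moves([
  [[0,0,-0.05],0],
  [[0,0,-0.07],0],
  [[0,0,-0.09],0],
  [[0,0,-0.09],0],
])

```text
clock: 8.45
tool_pos: [0.5094, -0.0321, 0.0532]
orientation: [-180.0, 0.0, -94.9]
force: [0.4, 0.3, -0.7]
opening: 0.0234
```

Emit:
apply_moves([
  [[0.1,-0.01,0],0],
  [[0.2,-0.02,0],0],
  [[0.3,-0.03,0],0],
  [[0.4,-0.03,0],0],
  [[0.5,-0.04,0],0],
  [[0.6,-0.05,0],0],
  [[0.7,-0.06,0],0],
  [[0.75,-0.06,0],0],
  [[0.75,-0.06,0],0],
  [[0.75,-0.06,0],0],
])

```text
clock: 9.45
tool_pos: [0.5169, -0.0328, 0.0532]
orientation: [180.0, -0.0, -94.9]
force: [0.8, 0.3, -0.8]
opening: 0.0234
```

Emit:
apply_moves([
  [[0.03,0,0],0],
  [[0.06,-0.01,0],0],
  [[0.09,-0.01,0],0],
  [[0.1,-0.01,0],0],
  [[0.1,-0.01,0],0],
])

```text
clock: 9.95
tool_pos: [0.518, -0.0329, 0.0532]
orientation: [-180.0, 0.0, -94.9]
force: [-0.6, 0.3, -0.2]
opening: 0.0232
```

Emit:
apply_moves([
  [[0.02,0,0],0],
  [[0.04,0,0],0],
  [[0.05,0,0],0],
  [[0.05,0,0],0],
])

```text
clock: 10.35
tool_pos: [0.5185, -0.0329, 0.0531]
orientation: [180.0, -0.0, -94.9]
force: [0.9, -0.1, 0.3]
opening: 0.0234
```

Emit:
apply_moves([
  [[0.01,0,0],0],
  [[0.02,0,0],0],
  [[0.03,0,0],0],
  [[0.03,0,0],0],
])

```text
clock: 10.75
tool_pos: [0.5188, -0.0329, 0.0532]
orientation: [180.0, 0.0, -94.9]
force: [-0.3, 0.9, 0.1]
opening: 0.0233
```

Emit:
apply_moves([
  [[0.01,0,0],0],
  [[0.02,0,0],0],
  [[0.03,0,0],0],
  [[0.03,0,0],0],
])

```text
clock: 11.15
tool_pos: [0.5191, -0.0329, 0.0531]
orientation: [180.0, -0.0, -94.9]
force: [-0.3, 0.9, -0.2]
opening: 0.0234
```

```bash
python3 - <<'E'
from h import *
o,p,d=snap('side','d5');print(o['clock'],o['tool_pos'],o['force'])
cv2.imwrite('pics/d5c.png',cv2.resize(p[205:275,205:305],None,fx=7,fy=7,interpolation=cv2.INTER_CUBIC))
o,p,d=snap('scene','s5')
cv2.imwrite('pics/s5c.png',cv2.resize(p[170:250,260:350],None,fx=7,fy=7,interpolation=cv2.INTER_CUBIC))
E
```

```text
11.15 [ 0.51905994 -0.03286294  0.05314895] [-0.27323291  0.89931733 -0.18960272]
```

View pics/d5c.png

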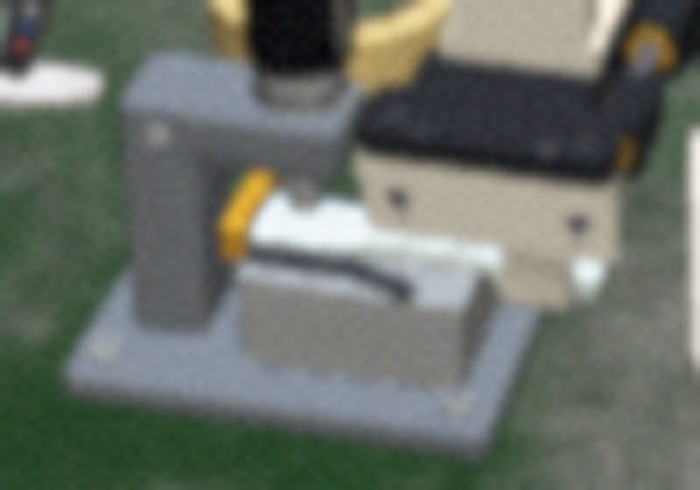

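View pics/s5c.png

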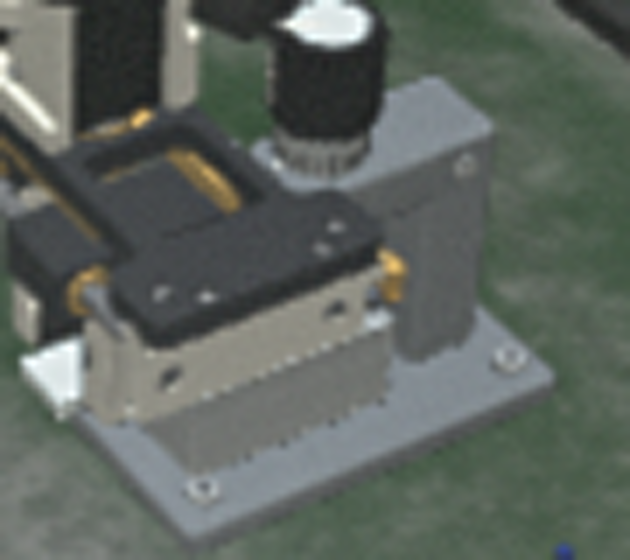

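Emit:
apply_moves([
  [[0.01,0,0],0],
  [[0.02,0,0],0],
  [[0.03,0,0],0],
  [[0.03,0,0],0],
])

```text
clock: 11.65
tool_pos: [0.5191, -0.0329, 0.0531]
orientation: [180.0, -0.0, -94.9]
force: [-1.5, 0.4, -0.1]
opening: 0.0232
```

Emit:
apply_moves([
  [[0.01,0,0],0],
  [[0.02,0,0],0],
  [[0.03,0,0],0],
  [[0.03,0,0],0],
])

```text
clock: 12.05
tool_pos: [0.5192, -0.033, 0.053]
orientation: [179.9, -0.0, -94.9]
force: [-3.2, 1.4, -0.3]
opening: 0.023
```

Emit:
apply_moves([
  [[0,0,0],0],
  [[0,0,0],0],
  [[0,0,0],0],
  [[0,0,0],0],
  [[0,0,0],0],
], hand=6)

```text
clock: 12.55
tool_pos: [0.5199, -0.0328, 0.0533]
orientation: [-180.0, 0.0, -94.9]
force: [-0.3, -0.2, -0.1]
opening: 0.0569
```

```bash
python3 - <<'E'
from h import *
o,p,d=snap('side','d6');print(o['clock'],o['tool_pos'],o['force'],o['opening'],o['joint_pos'])
cv2.imwrite('pics/d6c.png',cv2.resize(p[205:275,205:305],None,fx=7,fy=7,interpolation=cv2.INTER_CUBIC))
E
```

```text
12.55 [ 0.51991834 -0.03283457  0.05325193] [-0.26665553 -0.23220344 -0.14874968] 0.056901326014659616 [ 1.79917564e+01  1.67166966e+01 -3.11305359e+01  4.84571338e-03
 -4.21269392e+01  6.71054403e+01]
```

View pics/d6c.png

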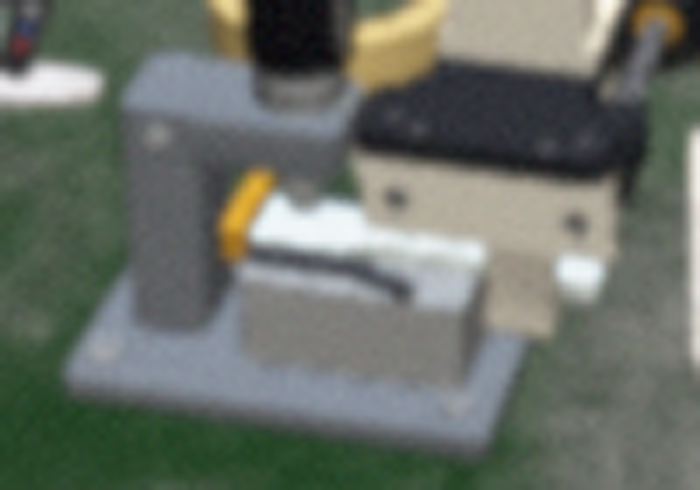

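Emit:
apply_moves([
  [[0,0,1],0],
  [[0,0,3],0],
  [[0,0,6],0],
  [[0,0,9],0],
  [[0,0,12],0],
  [[0,0,15],0],
  [[0,0,17],0],
  [[0,0,17],0],
  [[0,0,17],0],
  [[0,0,17],0],
], hand=7)

```text
clock: 13.6
tool_pos: [0.5191, -0.0329, 0.2226]
orientation: [179.9, -0.0, -94.9]
force: [-0.5, 0.2, -0.5]
opening: 0.0698
```

```bash
python3 - <<'E'
from h import *
import json
o,p,d=snap('wrist','w7');print(o['clock'],o['tool_pos'],o['orientation'],o['moment'])
json.dump({k:np.array(v).tolist() for k,v in o.items()},open('o7.json','w'));np.save('w7d.npy',d)
for n in('scene','side'):
    oo,q,d=snap(n,n+'7');m,t=T(n)
    v,u=np.mgrid[:420,:560];P=np.stack([(u-m['cx'])/m['fx']*d,(v-m['cy'])/m['fy']*d,d],-1)[d>0]@t[:3,:3].T+t[:3,3]
    r=np.hypot(P[:,0]-.605,P[:,1]+.041)
    for lo,hi in((.115,.15),(.19,.25),(.25,.5)):
        k=(P[:,2]>lo)&(P[:,2]<hi)&(r<.25)&(P[:,0]>.59)
        h=np.histogram(r[k],bins=np.arange(0,.26,.025))[0];print(n,lo,hi,h)
    cv2.imwrite(f'pics/{n}7c.png',cv2.resize(q[160:280,205:365],None,fx=5,fy=5,interpolation=cv2.INTER_CUBIC))
E
```

```text
13.6 [ 0.51909584 -0.03294529  0.22264809] [ 1.79942195e+02 -6.19448749e-03 -9.49082023e+01] [-0.15724955  0.07262368 -0.0711289 ]
scene 0.115 0.15 [122   0   0   0   0   0   0   0   0   0]
scene 0.19 0.25 [0 0 0 0 0 0 0 0 0 0]
scene 0.25 0.5 [0 0 0 0 0 0 0 0 0 0]
side 0.115 0.15 [161   0   0   0   0   0   0   0   0   0]
side 0.19 0.25 [0 0 0 0 0 0 0 0 0 0]
side 0.25 0.5 [0 0 0 0 0 0 0 0 0 0]
```

View pics/w7.png

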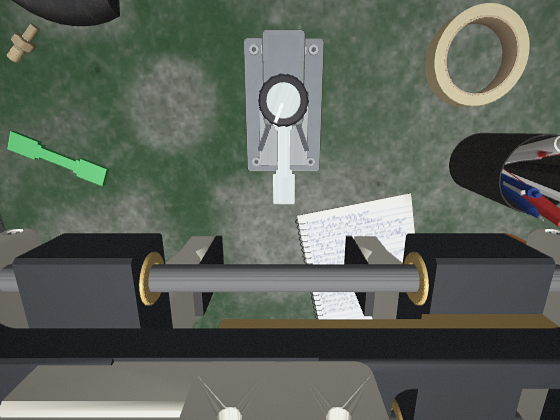

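View pics/scene7c.png

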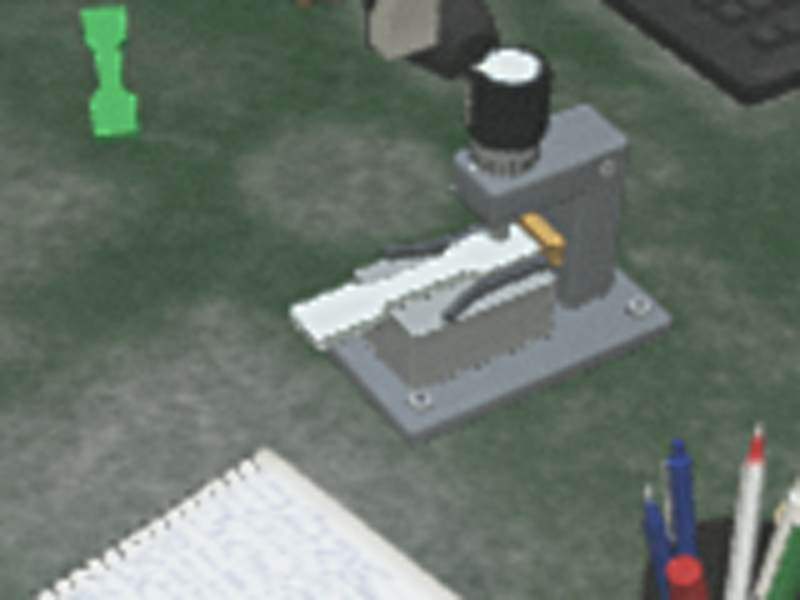

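View pics/side7c.png

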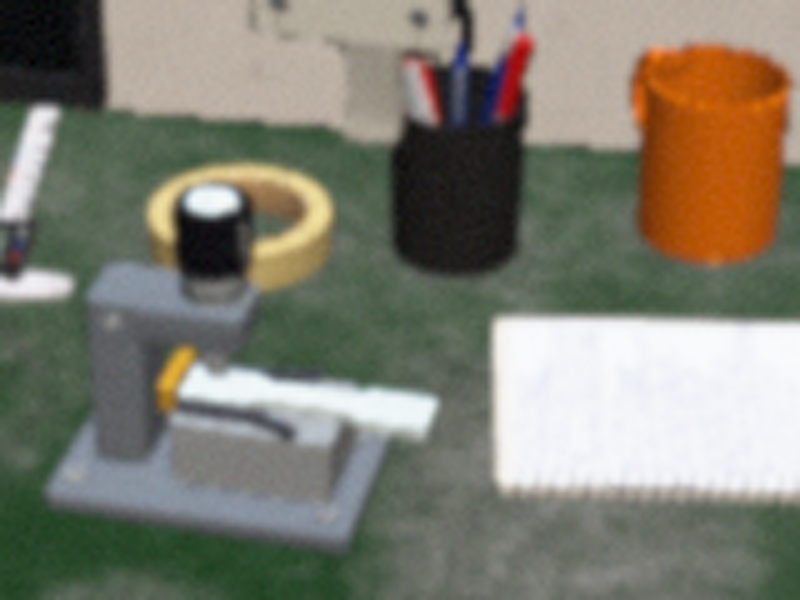

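```bash
python3 - <<'E'
from h import *
import json
o=json.load(open('o7.json'));d=np.load('w7d.npy');I=cv2.imread('pics/w7.png')
m,t=T('wrist',o)
v,u=np.mgrid[:420,:560];P=np.stack([(u-m['cx'])/m['fx']*d,(v-m['cy'])/m['fy']*d,d],-1)@t[:3,:3].T+t[:3,3]
k=(abs(P[...,2]-.1575)<.003)&(abs(u-283)<40)&(abs(v-100)<40)
Q=P[k];print(k.sum(),np.median(Q[:,2]),Q.mean(0),cv2.minEnclosingCircle((Q[:,:2]*1000).astype(np.float32)))
pc=np.stack([u[k],v[k]],1).astype(np.float32);c,r=cv2.minEnclosingCircle(pc);print(c,r,ray('wrist',*c,.1575,o))
# bar end front
k2=(I.min(2)>170)&(abs(u-283)<25)&(v>125)&(v<215)
ys,xs=np.nonzero(k2);W=np.array([ray('wrist',x,y,.058,o)[:2] for x,y in zip(xs,ys)])*1000
kk=W[:,0].argmin();print('bar front x',np.percentile(W[:,0],1),W.min(0))
cv2.imwrite('pics/w7c.png',cv2.resize(I[20:220,210:350],None,fx=3,fy=3,interpolation=cv2.INTER_CUBIC))
E
```

```text
2026 0.1578233680912275 [ 0.60595494 -0.03995252  0.15778959] ((605.4736328125, -39.96504211425781), 18.082977294921875)
(283.2159729003906, 99.81952667236328) 26.328182220458984 [ 0.60592939 -0.04013111  0.1575    ]
bar front x 503.0044265209108 [487.32706789 -62.25808724]
```

View pics/w7c.png

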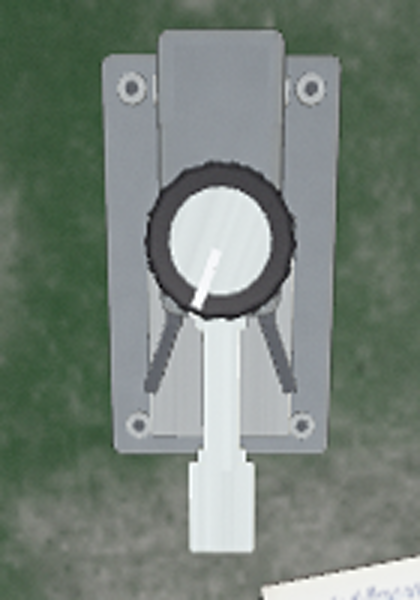

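Emit:
apply_moves([
  [[1,-0.1,0],8],
  [[2.5,-0.2,0],16],
  [[4,-0.3,0],24],
  [[5.5,-0.45,0],32],
  [[7,-0.6,0],40],
  [[8,-0.65,0],48],
  [[8.66,-0.71,0],56],
  [[8.66,-0.71,0],60],
  [[8.66,-0.71,0],60],
  [[8.66,-0.71,0],60],
])

```text
clock: 14.75
tool_pos: [0.606, -0.04, 0.2226]
orientation: [180.0, 0.0, -35.0]
force: [-0.3, -0.5, 0.5]
opening: 0.0703
```

```bash
python3 - <<'E'
from h import *
o,p,d=snap('wrist','w8');print(o['clock'],o['tool_pos'],o['orientation'],o['joint_pos'],o['force'],o['moment'])
m,t=T('wrist',o)
v,u=np.mgrid[:420,:560];P=np.stack([(u-m['cx'])/m['fx']*d,(v-m['cy'])/m['fy']*d,d],-1)@t[:3,:3].T+t[:3,3]
k=(abs(P[...,2]-.1575)<.003)&(np.hypot(P[...,0]-.6057,P[...,1]+.04)<.03)
Q=P[k];print(k.sum(),np.median(Q[:,2]),cv2.minEnclosingCircle((Q[:,:2]*1000).astype(np.float32)))
E
```

```text
14.75 [ 0.60602597 -0.0399992   0.22258461] [ 1.79953614e+02  4.15290423e-02 -3.50325382e+01] [ 1.46319190e+01  1.44183009e+01 -8.53847504e+00 -1.77183413e-03
 -6.71054628e+01  1.30336250e+02] [-0.28252757 -0.54314997  0.47627909] [-0.1725775   0.01073464  0.00632128]
1497 0.15781066845783212 ((606.1196899414062, -39.13460922241211), 17.8972110748291)
```

View pics/w8.png

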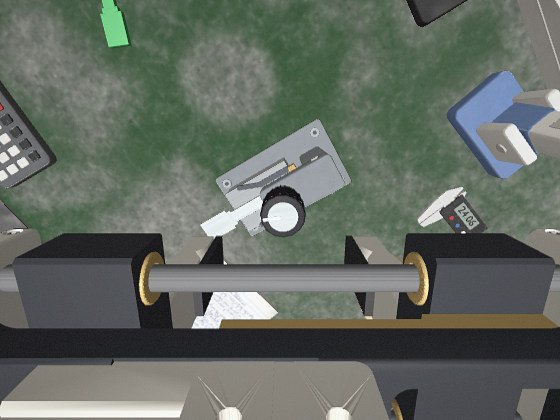

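Emit:
apply_moves([
  [[0,0.03,-2],0],
  [[0,0.03,-4],0],
  [[0,0.03,-6],0],
  [[0,0.03,-7.5],0],
  [[0,0.03,-8.5],0],
  [[0,0.03,-9.3],0],
  [[0,0.03,-9.8],0],
  [[0,0.03,-9.8],0],
  [[0,0.03,-9.8],0],
])

```text
clock: 15.7
tool_pos: [0.6066, -0.0396, 0.1257]
orientation: [-180.0, -0.0, -34.9]
force: [-0.7, 0.5, 0.5]
opening: 0.0699
```

Emit:
apply_moves([
  [[0,0,0],0],
  [[0,0,0],0],
  [[0,0,0],0],
  [[0,0,0],0],
  [[0,0,0],0],
  [[0,0,0],0],
  [[0,0,0],0],
  [[0,0,0],0],
], hand=3)

```text
clock: 16.5
tool_pos: [0.6058, -0.0394, 0.1252]
orientation: [180.0, 0.0, -34.9]
force: [-4.2, 3.3, 4.3]
opening: 0.0354
```

```bash
cat > mz.py <<'E'
from h import *
o=ctrl.get_obs();M=[];F=[]
for i in range(6):
    o=ctrl.get_obs();M.append(o['moment']);F.append(o['force']);ctrl.snapshot('scene') if i<5 else 0
M=np.array(M);F=np.array(F)
print(o['clock'],o['tool_pos'].round(4),o['orientation'].round(1),'op',o['opening'],'j6',o['joint_pos'][5].round(1),'M',M.mean(0).round(3),M.std(0).round(3),'F',F.mean(0).round(2))
E
python3 mz.py
```

```text
16.75 [ 0.6059 -0.0394  0.1252] [180.    0.  -34.9] op 0.03568797675904834 j6 130.4 M [ 1.157  1.549 -0.038] [0.035 0.018 0.027] F [-3.95  3.69  4.43]
```

Emit:
apply_moves([
  [[-0.02,0.02,0],0],
  [[-0.04,0.03,0],0],
  [[-0.04,0.03,0],0],
  [[-0.04,0.03,0],0],
])

```text
clock: 17.15
tool_pos: [0.6059, -0.0394, 0.1253]
orientation: [-180.0, 0.0, -34.9]
force: [-3.3, 2.3, 4.5]
opening: 0.0356
```

```bash
python3 mz.py
```

```text
17.4 [ 0.6058 -0.0394  0.1252] [180.    0.  -34.9] op 0.03552763887751215 j6 130.4 M [ 0.799  1.391 -0.01 ] [0.031 0.075 0.026] F [-3.83  2.77  4.7 ]
```

Emit:
apply_moves([
  [[-0.02,0.01,0],-5],
  [[-0.02,0.01,0],-10],
  [[-0.02,0.01,0],-15],
  [[-0.02,0.01,0],-20],
  [[-0.02,0.01,0],-25],
  [[-0.02,0.01,0],-30],
  [[-0.02,0.01,0],-30],
])

```text
clock: 18.1
tool_pos: [0.6061, -0.0397, 0.1253]
orientation: [-180.0, -0.0, -65.0]
force: [-1.3, -0.2, 3.4]
opening: 0.0354
```

```bash
python3 mz.py; python3 - <<'E'
from h import *
for n,r in(('side',(205,275,205,305)),('scene',(165,235,270,350))):
    o,p,d=snap(n,n+'9');cv2.imwrite(f'pics/{n}9c.png',cv2.resize(p[r[0]:r[1],r[2]:r[3]],None,fx=7,fy=7,interpolation=cv2.INTER_CUBIC))
E
```

```text
18.35 [ 0.606  -0.0396  0.1253] [-180.    -0.   -64.8] op 0.035253389505248166 j6 100.5 M [-0.739  0.317 -0.013] [0.259 0.154 0.026] F [-0.5  -1.42  2.99]
```

View pics/side9c.png

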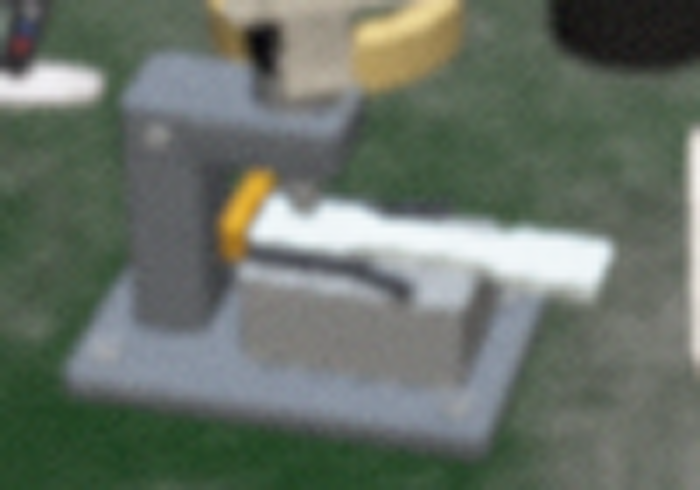

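View pics/scene9c.png

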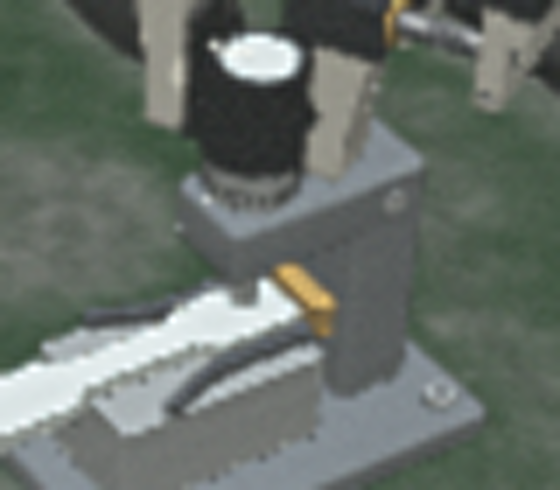

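```bash
cat > t.py <<'E'
from h import *
o=ctrl.get_obs();print(o['clock'],o['tau'].round(4),o['qvel'][5].round(2),'M',o['moment'].round(3),'F',o['force'].round(1),o['orientation'].round(1),'j6',o['joint_pos'][5].round(1))
E
python3 t.py
```

```text
18.45 [ 1.79260e+00 -5.10372e+01  2.50398e+01  4.67500e+00  2.48700e-01
 -2.14000e-02] -0.27 M [-1.34  -0.107  0.053] F [ 1.2 -2.4  2.7] [-180.    -0.   -64.8] j6 100.4
```

Emit:
apply_moves([
  [[0,0,0],-4],
  [[0,0,0],-8],
  [[0,0,0],-12],
  [[0,0,0],-16],
  [[0,0,0],-20],
])

```text
clock: 18.95
tool_pos: [0.6061, -0.0399, 0.1253]
orientation: [-180.0, -0.1, -85.0]
force: [0.3, -4.7, 1.3]
opening: 0.0356
```

```bash
python3 t.py
```

```text
18.95 [  2.8151 -51.3505  25.1828   4.1772   0.2401   1.088 ] -39.82 M [-1.975 -0.21   0.047] F [ 0.3 -4.7  1.3] [-1.8e+02 -1.0e-01 -8.5e+01] j6 80.3
```

Emit:
apply_moves([
  [[0,0,0],0],
  [[0,0,0],0],
])

```text
clock: 19.15
tool_pos: [0.606, -0.0399, 0.1253]
orientation: [-180.0, -0.0, -84.8]
force: [1.2, -5.6, 2.1]
opening: 0.0357
```

```bash
python3 t.py
```

```text
19.15 [  3.1957 -51.3785  25.0945   4.0474   0.1653  -0.0792] 0.17 M [-2.214 -0.404 -0.008] F [ 1.2 -5.6  2.1] [-180.    -0.   -84.8] j6 80.5
```

Emit:
apply_moves([
  [[-0.02,-0.02,0],-4],
  [[-0.04,-0.04,0],-8],
  [[-0.05,-0.06,0],-10],
  [[-0.05,-0.06,0],-10],
  [[-0.05,-0.06,0],-10],
])

```text
clock: 19.65
tool_pos: [0.6059, -0.04, 0.1253]
orientation: [-179.9, -0.0, -94.7]
force: [3.5, -4.5, 1.4]
opening: 0.0355
```

```bash
python3 t.py
```

```text
19.65 [ 2.56600e+00 -5.20544e+01  2.42194e+01  4.12910e+00 -6.59600e-01
 -2.89000e-02] 0.17 M [-1.811 -1.153  0.003] F [ 3.5 -4.5  1.4] [-179.9   -0.   -94.7] j6 70.6
```

Emit:
apply_moves([
  [[0,0,0],-4],
  [[0,0,0],-8],
  [[0,0,0],-10],
  [[0,0,0],-10],
  [[0,0,0],-10],
])

```text
clock: 20.15
tool_pos: [0.6059, -0.0402, 0.1253]
orientation: [-179.9, -0.0, -104.7]
force: [3.0, -5.1, -0.4]
opening: 0.0351
```

```bash
python3 t.py
```

```text
20.15 [ 2.94500e+00 -5.20463e+01  2.43209e+01  3.98140e+00 -5.89600e-01
 -3.17000e-02] 0.21 M [-2.096 -1.144 -0.012] F [ 3.  -5.1 -0.4] [-179.9   -0.  -104.7] j6 60.6
```

```bash
cat > mz.py <<'E'
from h import *
import sys
M=[];t=[]
for i in range(5):
    o=ctrl.get_obs();M.append(o['moment']);t.append(o['tau'][5])
    if i<4:p,_=ctrl.snapshot('scene')
M=np.array(M)
print(o['clock'],o['orientation'].round(1),'j6',o['joint_pos'][5].round(1),'Mz',M[:,2].mean().round(3),'tau6',np.round(t,3),'F',o['force'].round(1))
if len(sys.argv)>1:
    cv2.imwrite(f'pics/{sys.argv[1]}.png',cv2.resize(p[165:220,275:345],None,fx=10,fy=10,interpolation=cv2.INTER_CUBIC))
E
python3 mz.py k10
```

```text
20.35 [-179.9   -0.  -104.7] j6 60.6 Mz -0.008 tau6 [-0.032  0.002  0.01   0.011  0.012] F [ 2.3 -4.6  0. ]
```

View pics/k10.png

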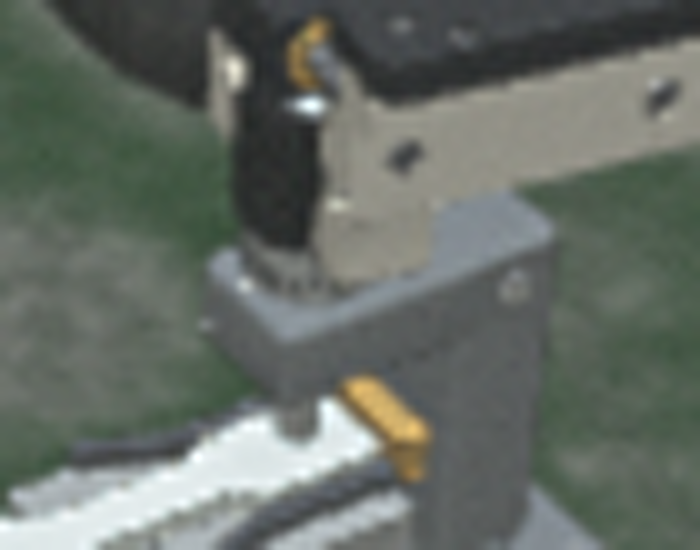

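Emit:
apply_moves([
  [[0.02,-0.03,0],-4],
  [[0.02,-0.03,0],-8],
  [[0.02,-0.03,0],-10],
  [[0.02,-0.03,0],-10],
  [[0.02,-0.03,0],-10],
  [[0.02,-0.03,0],-10],
])

```text
clock: 20.95
tool_pos: [0.6058, -0.0403, 0.1253]
orientation: [-180.0, 0.0, -114.7]
force: [2.4, -4.5, -0.3]
opening: 0.035
```

```bash
python3 mz.py
```

```text
21.15 [-180.     0.  -114.7] j6 50.6 Mz -0.008 tau6 [0.008 0.01  0.011 0.011 0.011] F [ 2.8 -5.   0.7]
```

Emit:
apply_moves([
  [[0,0,0],-4],
  [[0,0,0],-8],
  [[0,0,0],-10],
  [[0,0,0],-10],
  [[0,0,0],-10],
  [[0,0,0],-10],
])

```text
clock: 21.75
tool_pos: [0.6058, -0.0405, 0.1253]
orientation: [-180.0, 0.0, -124.7]
force: [2.5, -4.7, 0.8]
opening: 0.0352
```

```bash
python3 mz.py
```

```text
21.95 [-180.     0.  -124.7] j6 40.6 Mz -0.019 tau6 [0.007 0.009 0.009 0.009 0.009] F [ 2.7 -5.2  1.3]
```

Emit:
apply_moves([
  [[0,0,0],-4],
  [[0,0,0],-8],
  [[0,0,0],-10],
  [[0,0,0],-10],
  [[0,0,0],-10],
  [[0,0,0],-10],
])

```text
clock: 22.55
tool_pos: [0.6057, -0.0406, 0.1253]
orientation: [-180.0, -0.0, -134.7]
force: [2.4, -4.8, 1.6]
opening: 0.0353
```

```bash
python3 mz.py k11
```

```text
22.75 [-180.    -0.  -134.7] j6 30.6 Mz -0.015 tau6 [0.006 0.008 0.008 0.008 0.008] F [ 2.3 -4.8  1.1]
```

View pics/k11.png

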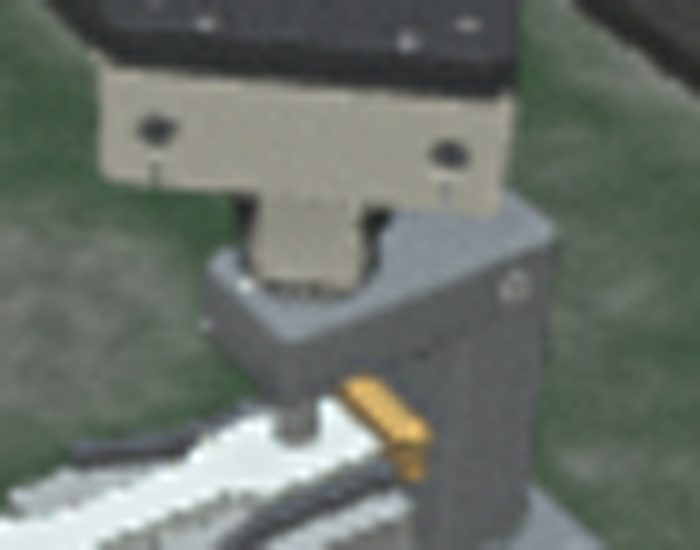

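Emit:
apply_moves([
  [[0,-0.02,0],-4],
  [[0,-0.02,0],-8],
  [[0,-0.02,0],-10],
  [[0,-0.02,0],-10],
  [[0,-0.02,0],-10],
  [[0,-0.02,0],-10],
])

```text
clock: 23.35
tool_pos: [0.6055, -0.0406, 0.1253]
orientation: [-180.0, -0.0, -144.7]
force: [2.7, -5.4, 1.1]
opening: 0.0351
```

```bash
python3 mz.py
```

```text
23.55 [-180.     0.  -144.7] j6 20.7 Mz 0.014 tau6 [0.006 0.008 0.009 0.009 0.009] F [ 1.7 -3.6  2.5]
```

Emit:
apply_moves([
  [[0,0,0],-4],
  [[0,0,0],-8],
  [[0,0,0],-10],
  [[0,0,0],-10],
  [[0,0,0],-10],
  [[0,0,0],-10],
])

```text
clock: 24.15
tool_pos: [0.6054, -0.0407, 0.1253]
orientation: [-180.0, -0.0, -154.7]
force: [1.7, -4.6, 2.2]
opening: 0.0357
```

```bash
python3 mz.py
```

```text
24.35 [-180.    -0.  -154.7] j6 10.7 Mz -0.006 tau6 [0.006 0.008 0.008 0.008 0.008] F [ 1.2 -4.8  1.7]
```

Emit:
apply_moves([
  [[0,0,0],-4],
  [[0,0,0],-8],
  [[0,0,0],-10],
  [[0,0,0],-10],
  [[0,0,0],-10],
  [[0,0,0],-10],
])

```text
clock: 24.95
tool_pos: [0.6053, -0.0408, 0.1253]
orientation: [-180.0, -0.0, -164.7]
force: [1.5, -5.8, 1.3]
opening: 0.0354
```

```bash
python3 mz.py k12
```

```text
25.15 [-180.    -0.  -164.7] j6 0.7 Mz -0.018 tau6 [0.002 0.003 0.003 0.004 0.004] F [ 0.8 -4.6  2.5]
```

View pics/k12.png

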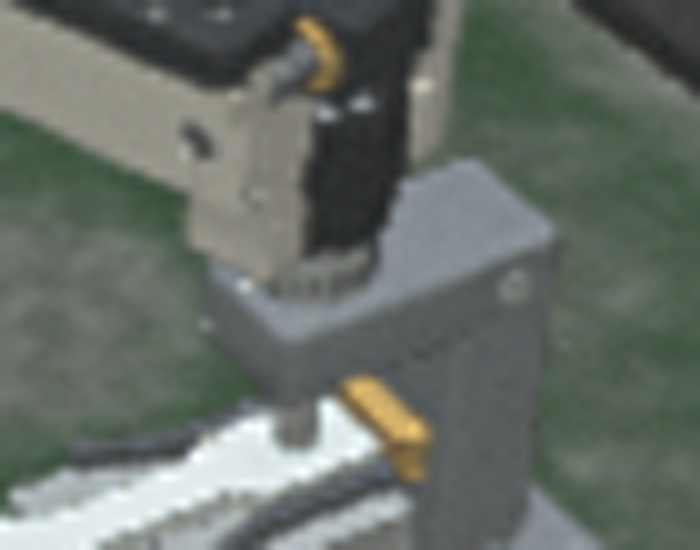

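```bash
python3 mz.py k12b; cat > sp.py <<'E'
import cv2,numpy as np,sys
for n in sys.argv[1:]:
    g=cv2.imread(f'pics/{n}.png',0).astype(float)
    if n.startswith('k'): im=cv2.resize(g,(70,55),interpolation=cv2.INTER_AREA);x0,y0=275,165
    else: im=g;x0,y0=0,0
    pr=im[195-y0:220-y0 if n[0]=='k' else 216,303-x0:307-x0].mean(1)
    thr=150;up=np.interp(np.arange(0,len(pr)-.99,.05),np.arange(len(pr)),pr)
    lo=up.argmin();k=[i for i in range(1,len(up)) if up[i-1]<thr<=up[i]]
    print(n,pr.round(0).astype(int),[195+i*.05 for i in k])
E
python3 sp.py scene7 scene9 k10 k11 k12 k12b
```

```text
25.35 [-180.    -0.  -164.7] j6 0.7 Mz -0.014 tau6 [0.004 0.004 0.003 0.004 0.004] F [ 0.9 -5.2  1.9]
scene7 [130 145 146 131 100  95  94  94  92  91 100 113 130 204 228 227 231 224
 158 106  92] [207.3]
scene9 [130 144 146 131 101  94  94  92  91  90 102 116 120 155 230 229 231 224
 157 106  90] [207.9]
k10 [130 145 146 130 103  95  94  93  90  92 104 115 114 135 197 229 233 220
 160 108  89  86 115 166 183] [208.25, 217.7]
k11 [130 145 145 131 102  95  94  94  90  92 105 117 114 121 170 228 235 221
 159 109  91  87 115 167 184] [208.6, 217.7]
k12 [130 144 145 129 103  95  94  93  90  91 105 118 116 115 140 207 234 223
 160 108  90  87 116 166 184] [209.2, 217.7]
k12b [130 144 145 130 101  96  94  92  91  91 106 118 116 115 141 207 234 222
 159 109  90  87 115 166 184] [209.15, 217.7]
```

Emit:
apply_moves([
  [[0,0,0],-4],
  [[0,0,0],-8],
  [[0,0,0],-10],
  [[0,0,0],-10],
  [[0,0,0],-10],
])

```text
clock: 25.85
tool_pos: [0.6051, -0.0408, 0.1252]
orientation: [-180.0, -0.0, -174.7]
force: [0.6, -6.2, 3.2]
opening: 0.0354
```

```bash
python3 mz.py k13;python3 sp.py k13
```

```text
26.05 [-180.    -0.  -174.7] j6 -9.3 Mz 0.034 tau6 [-0.079 -0.046 -0.038 -0.036 -0.036] F [ 0.1 -5.6  1.7]
k13 [130 145 146 129 101  94  94  93  90  91 104 118 116 115 141 208 234 222
 159 108  89  87 116 166 183] [209.15, 217.7]
```

Emit:
apply_moves([
  [[0,0,0],-4],
  [[0,0,0],-8],
  [[0,0,0],-10],
  [[0,0,0],-10],
  [[0,0,0],-10],
])

```text
clock: 26.55
tool_pos: [0.605, -0.0408, 0.1253]
orientation: [-180.0, -0.0, 175.3]
force: [-0.5, -6.0, 3.1]
opening: 0.0357
```

```bash
python3 mz.py k14;python3 sp.py k14
```

```text
26.75 [-180.    -0.   175.3] j6 -19.3 Mz 0.1 tau6 [-0.122 -0.088 -0.08  -0.079 -0.078] F [ 0.4 -4.7  2.9]
k14 [127 144 145 131 103  94  94  93  91  92 105 118 116 115 142 213 234 222
 160 108  90  87 114 166 185] [209.15, 217.7]
```

Emit:
apply_moves([
  [[0,0,0],-4],
  [[0,0,0],-8],
  [[0,0,0],-10],
  [[0,0,0],-10],
  [[0,0,0],-10],
])

```text
clock: 27.25
tool_pos: [0.6048, -0.0408, 0.1253]
orientation: [-180.0, -0.0, 165.3]
force: [-1.1, -4.9, 5.0]
opening: 0.0354
```

```bash
python3 mz.py k15
```

```text
27.45 [-180.    -0.   165.3] j6 -29.3 Mz 0.117 tau6 [-0.159 -0.127 -0.12  -0.118 -0.118] F [-1.2 -5.6  3.9]
```

Emit:
apply_moves([
  [[0,0,0],-4],
  [[0,0,0],-8],
  [[0,0,0],-10],
  [[0,0,0],-10],
  [[0,0,0],-10],
])

```text
clock: 27.95
tool_pos: [0.6047, -0.0407, 0.1252]
orientation: [-179.9, -0.1, 155.3]
force: [-1.8, -4.4, 4.9]
opening: 0.0356
```

```bash
python3 mz.py k16;python3 sp.py k15 k16
```

```text
28.15 [-1.799e+02 -1.000e-01  1.553e+02] j6 -39.3 Mz 0.124 tau6 [-0.194 -0.159 -0.151 -0.149 -0.149] F [-1.5 -4.9  4.8]
k15 [131 145 145 130 102  94  95  94  91  92 105 118 116 114 143 213 234 222
 160 108  90  86 116 166 184] [209.15, 217.7]
k16 [131 145 145 129 102  94  94  93  91  92 105 118 116 114 141 206 234 222
 159 107  90  86 116 166 184] [209.15, 217.7]
```

Emit:
apply_moves([
  [[0,0,0],-3],
  [[0,0,0],-5],
  [[0,0,0],-5],
  [[0,0,0],-5],
])

```text
clock: 28.55
tool_pos: [0.6047, -0.0406, 0.1252]
orientation: [-180.0, -0.1, 150.3]
force: [-2.1, -4.0, 4.4]
opening: 0.0358
```

```bash
python3 mz.py k17
```

```text
28.75 [-180.    -0.   150.3] j6 -44.3 Mz -0.025 tau6 [-0.04  -0.006  0.001  0.003  0.003] F [-2.8 -4.1  5.3]
```

Emit:
apply_moves([
  [[0,0,0],-3],
  [[0,0,0],-5],
  [[0,0,0],-5],
  [[0,0,0],-5],
])

```text
clock: 29.15
tool_pos: [0.6046, -0.0406, 0.1252]
orientation: [-179.9, -0.1, 145.3]
force: [-2.9, -3.7, 5.0]
opening: 0.0358
```

```bash
python3 mz.py k18
```

```text
29.35 [-1.799e+02 -1.000e-01  1.453e+02] j6 -49.3 Mz 0.0 tau6 [-0.051 -0.019 -0.011 -0.01  -0.009] F [-2.7 -4.4  6.3]
```

Emit:
apply_moves([
  [[0,0,0],0],
  [[0,0,0],0],
  [[0,0,0],0],
  [[0,0,0],0],
  [[0,0,0],0],
  [[0,0,0],0],
], hand=7.5)

```text
clock: 29.95
tool_pos: [0.6054, -0.0403, 0.1251]
orientation: [180.0, -0.0, 145.1]
force: [0.3, 0.4, -0.2]
opening: 0.0735
```

Emit:
apply_moves([
  [[0,0,1],0],
  [[0,0,3],0],
  [[0,0,6],0],
  [[0,0,9],0],
  [[0,0,11],0],
  [[0,0,12],0],
  [[0,0,12],0],
  [[0,0,12],0],
])

```text
clock: 30.75
tool_pos: [0.6049, -0.0403, 0.2443]
orientation: [-180.0, -0.1, 145.1]
force: [-0.4, 0.4, -1.0]
opening: 0.0748
```

```bash
python3 mz.py k19;python3 sp.py k17 k18 k19; python3 - <<'E'
from h import *
o,p,d=snap('scene','s20')
cv2.imwrite('pics/s20c.png',cv2.resize(p[150:270,240:400],None,fx=5,fy=5,interpolation=cv2.INTER_CUBIC))
o,p,d=snap('side','d20');cv2.imwrite('pics/d20c.png',cv2.resize(p[180:290,205:305],None,fx=5,fy=5,interpolation=cv2.INTER_CUBIC))
print(ctrl.get_obs()['opening'],ctrl.get_obs()['qvel'])
E
```

```text
30.95 [-1.799e+02 -1.000e-01  1.451e+02] j6 -49.5 Mz 0.008 tau6 [ 0.002  0.001  0.     0.    -0.   ] F [ 0.2 -0.2 -0.3]
k17 [130 146 146 130 102  94  94  92  91  91 105 117 116 115 142 208 234 222
 159 108  90  86 115 166 183] [209.15, 217.7]
k18 [130 145 145 130 103  94  94  92  90  91 105 117 116 115 140 208 234 223
 159 108  90  86 115 165 184] [209.15, 217.7]
k19 [130 145 145 130 102  95  94  92  90  92 105 116 115 115 140 207 234 222
 159 108  90  86 116 166 184] [209.15, 217.7]
0.07498436726503278 [-0.05979317 -0.20445499  0.17462641 -0.00777889 -0.20069407  0.02138938]
```

View pics/s20c.png

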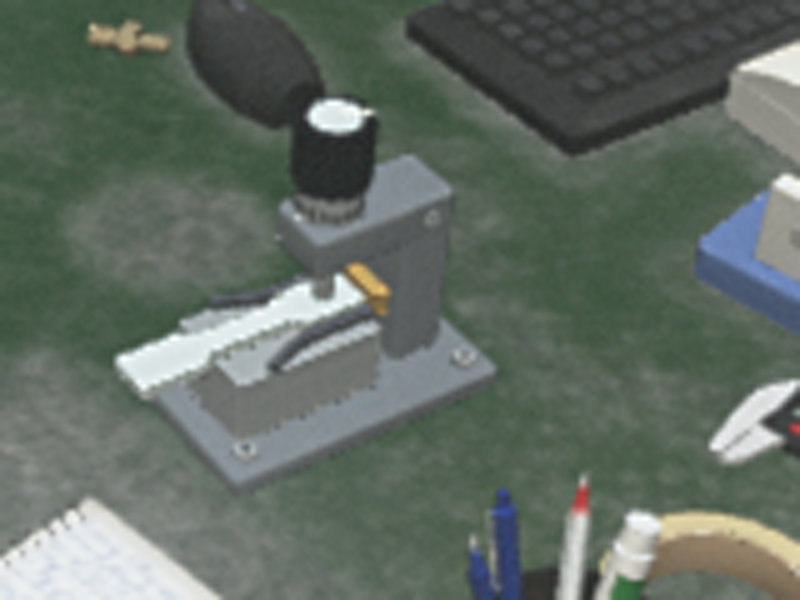

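View pics/d20c.png

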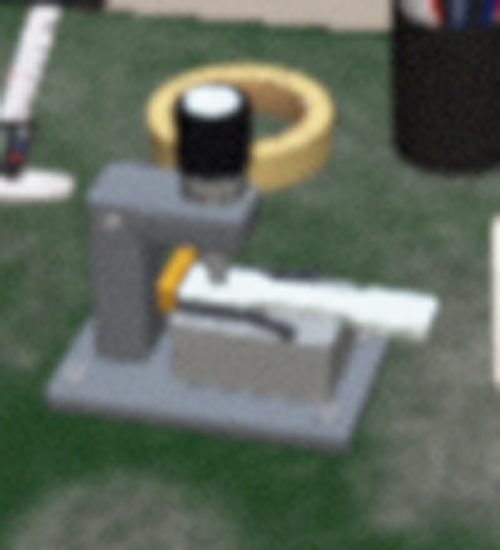

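```bash
python3 -c "
from plant import ctrl
print(ctrl.close_job())"
```

```text
the job is handed in; nothing more can be done
None
```

The aluminium bar is in the channel with its end against the brass stop, and the spindle is clamped on it after one click. I handed the job in at about 31 s; it reports no verdict.

- **Bar:** I slid it in along the channel in small steps until it met the stop, with about 3 N showing at the wrist, then let go. The last pictures show it flat in the channel and touching the stop.
- **Knob:** I turned it 180° clockwise in one grip. The spindle tip came down steadily in the scene view and stopped moving at about 130°. The turning torque then rose to about 0.15 N m and dropped to zero between 170° and 175°, which I took as the single click. That peak is higher than the 0.1 N m you gave.
- **After letting go:** The spindle tip had not moved back off the bar, the knob's pointer had gone round about half a turn, and the arm was clear above with the wrist force near zero.
- **Not measured:** I could not read the spindle's press force on the bar or the knob's slip angle directly. Both are inferred from the torque drop and the pictures.
- **Side load:** While I held the knob the gripper was slightly off-centre, giving a side force of about 5 N. The arm never came near the mug, tape roll or notebook.

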